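Change the filter cartridges and drop the latch bar

ROBOT

A 6-joint arm with a two-finger parallel gripper is mounted at the origin on a cart in front of the work surface, level with it; the furniture and walls round the work are solid. World frame = base frame: x ahead of the robot, y to its left, z up, the work surface at z = 0. Lengths are in m, angles in rad, forces in N, time in s.
With the tool pointing down it reaches from about 0.275 to 0.875 m from the base axis. Payload 12.5 kg.
Tool frame: the origin (TCP) lies midway between the tips of the shut fingers; the grasp point (between the pads) lies 19 mm behind it; z points along the fingers, y is the line along which they close (so a half turn about z gives the same grasp; the last joint's range is limited). The gripper opens to 85 mm and grips with 20 to 120 N. Pads are 22 mm wide; open, the fingers measure 114 mm over their backs; the gripper's body (76 mm by 85 mm) begins 54 mm behind the grasp point. The pads swing forward as they close: fully open they stand 13 mm farther back than shut.
Start: joints at [1.195, 0.351, 1.652, -0, 1.139, -0.085], TCP at [0.158, 0.527, 0.231] pointing down, gripper open.
Joint ranges: [-2.75, 2.75], [-0.79, 2.1], [0.01, 2.65], [-1.57, 4.71], [0.07, 3.14], [-2.87, 2.87]. Speed limits (rad/s): [2.22, 2.22, 2.79, 3.14, 3.14, 3.14].

INTERFACE

Orientations are given as a unit quaternion [x, y, z, w].
In Python, from cell import r, vision gives the robot as it stands (r), with the cameras (vision). Calls block until the motion is done:
- r.move_to(position, orientation): joint-space move of the TCP to a pose.
- r.move_linear(position, rot=None, vel=0.15): straight line of the TCP; rot=None keeps the orientation; vel is the mean speed in m/s.
- r.set_joints(angles): joint-space move.
- r.set_gripper(opening, squeeze=None): opening from 0.0 (shut) to 1.0 (fully open); squeeze is the grip in N (None keeps the last); returns when the fingers have stopped.
- r.sleep(seconds).
- r.inverse_kinematics(position, orientation): joint angles nearest the present ones, or None.
- r.get_obs(): the state.
- vision.get_image(name): name is "scene" or "top" or "wrist"; returns a dict with "pixels" (420x560x3 uint8, red, green, blue), "fx", "fy", "cx", "cy" (pixels), "camera_from_world" (4x4, takes a point from world to camera coordinates); the wrist camera has in their place "mount" (4x4, takes a point from camera to tool coordinates, whose origin is the TCP and whose axes are the flange's). Camera axes: x right, y down, z forward; pixel columns grow to the right and rows downward; lengths in m; the calibration is good to about 2 mm. The wrist camera is an equidistant fisheye: a pixel r from the principal point sees the ray r / f radians off the axis. A picture is of the moment at which its call begins: read the wrist's pose just before it. There is no depth.
A pose or a line that the arm cannot do raises r.PlanningError and nothing moves.
- r.hand_in(): hands the job in; it is judged then, once.
The state is a dict: "t": time; "q": joint angles; "qvel": joint speeds; "effort": joint torques, N m; "tool_pos": TCP position; "ee_rot": TCP orientation; "contact_force": force on the tool from outside, world axes, zero at the start; "torque": the same for the moment, N m; "opening": opening from 0.0 (shut) to 1.0 (fully open); "finger_force": force on a finger pad.
Only numpy, scipy, OpenCV 4.12 (cv2) and the standard library are available. Lean on these libraries where they do the work, as an engineer would, in place of code of your own. Each camera call takes 0.05 s, during which the arm holds its last target. There are 200 camera calls.

TASK

Change the filter cartridges. Swing the magazine's latch bar wide open, return each used cartridge from the magazine to an empty cell of the hooded store, tab and flange under the hood, and load every fresh cartridge from the store into the magazine, nose first, one to a bay, fully home. The grip that draws a cartridge out blocks putting it in at the other end, so put it down and take it again by its other end; last lift the bar by its knob over the keeper's lip, let it drop into the notch, and leave the small vial and the petri dish alone.

Things in the scene. Friction and masses are not known exactly. Their poses are not given: they have to be found in the camera images.
- cartridge_1: Fresh, in the store at the start. Filter cartridge, 0.12 kg, lies flat; None if absent. Origin: underside, centre line, plane of the flange's front; x to the nose, z up. White body 20 wide, 26 high, x=0 to 60 mm; then a nose like a ship's bow ending at x=70. Metal flange 28 wide, 30 high, x=-6 to 0; behind it a ribbed grip tab 12 wide, 24 high, x=-40 to -6. One flat underside.
- cartridge_2: Fresh, in the store at the start. Filter cartridge, 0.12 kg, lies flat; None if absent. Origin: underside, centre line, plane of the flange's front; x to the nose, z up. White body 20 wide, 26 high, x=0 to 60 mm; then a nose like a ship's bow ending at x=70. Metal flange 28 wide, 30 high, x=-6 to 0; behind it a ribbed grip tab 12 wide, 24 high, x=-40 to -6. One flat underside.
- cartridge_3: Fresh, in the store at the start. Filter cartridge, 0.12 kg, lies flat; None if absent. Origin: underside, centre line, plane of the flange's front; x to the nose, z up. White body 20 wide, 26 high, x=0 to 60 mm; then a nose like a ship's bow ending at x=70. Metal flange 28 wide, 30 high, x=-6 to 0; behind it a ribbed grip tab 12 wide, 24 high, x=-40 to -6. One flat underside.
- used_1: Used filter cartridge, fully home in one of the bays at the start; None if absent. Same shape, size and axes as the fresh ones (origin on the underside in the plane of the flange's front face, x to the nose).
- used_2: Used filter cartridge, fully home in one of the bays at the start; None if absent. Same shape, size and axes as the fresh ones (origin on the underside in the plane of the flange's front face, x to the nose).
- store: Fixed grey hood. Origin on the worktop under the middle of its mouth; x points into it, z up. 216 mm along y, 62 deep, 40 high, open to -x; four cells at y=-81, -27, +27, +81, 38 wide, 36 high, 58 deep, no floor. Cartridges lie in it on the worktop, tabs in, noses out along the store's -x, about 60 mm of them outside: draw them out level until the tab is clear.
- magazine: Fixed metal filter magazine. Origin on the worktop under the middle of the bay face; x points into the bays, z up. Bay block x=0 to 80 mm, y=+-71, 40 high; the base plate, 5 mm thick and the floor of the bays, reaches out in front to x=-82. The latch bar's pivot is at x=-62, y=+78, the keeper at x=-62, y=-82.
- bay_1 (a point): Bay 1: middle of its mouth on the bay floor, 5 mm above the worktop; x points into the bay. Bay 25 mm wide, 30 high, 76 deep, roofed; bays at magazine y=-42, 0, +42. A cartridge fully home has its origin here and its flange (which does not fit in) against the block.
- bay_2 (a point): Bay 2: middle of its mouth on the bay floor, 5 mm above the worktop; x points into the bay. Bay 25 mm wide, 30 high, 76 deep, roofed; bays at magazine y=-42, 0, +42. A cartridge fully home has its origin here and its flange (which does not fit in) against the block.
- bay_3 (a point): Bay 3: middle of its mouth on the bay floor, 5 mm above the worktop; x points into the bay. Bay 25 mm wide, 30 high, 76 deep, roofed; bays at magazine y=-42, 0, +42. A cartridge fully home has its origin here and its flange (which does not fit in) against the block.
- bar_pivot (a point): On the vertical axis about which the latch bar swings, 20 mm above the worktop.
- bar_knob (a point): Top centre of the latch bar's upright steel knob (16 mm diameter, 26 high), 182 mm from the pivot axis; bar level: top 62, foot 36 mm above the worktop. Steel bar 8 wide, 12 high, underside 20 mm above the worktop when level. It is lifted about its pivot end, the knob leaning with it, and falls level by its own weight (0.14 kg).
- keeper_notch (a point): Notch floor, 160 mm from the pivot axis, 19 mm above the worktop; axes as the magazine's. Notch 13 mm wide between an outer lip on the side away from the bays (8 thick, top 33 mm above the worktop) and an inner cheek (12 thick, top 36 mm). The bar passes the lip only if raised 14 mm or more there (0.09 rad; knob 16 mm up).
- bar_swing (a joint): Swing of the latch bar about the upright pivot, rad: 0 = closed across the bays, along magazine -y, over the notch; about 1.57 = open, pointing away from the bays along magazine -x. Grows as it opens; stays where it is left. At 1.4 to 1.6 it is clear of all bays. Starts at 0, latched. Limits 0 and 1.8. A photometer stands behind, its front about 670 mm ahead of the robot; mind the gripper there.
- bar_lift (a joint): Lift of the latch bar, rad: 0 = level (down), grows as the knob end rises, limit 0.6. About 0.08 when it lies on top of the lip.
- control_vial: Small capped vial, 24 mm across, 48 high, standing between the magazine and the tube rack; leave it alone. Origin under its centre.
- petri_dish: Clear petri dish, 61 mm across, 16 high, near the front edge; leave it alone. Origin under its centre.

How it is judged:
By the outcome, as a careful person would: the job done as asked, in the order asked, and still so for the second after the job is handed in, with the robot touching nothing.
Of cartridge_1, cartridge_2, cartridge_3 only 2 to 3 are there at a start; the rules pass over those that are not, and their reading is None.
Of used_1, used_2 only 1 to 2 are there at a start; the rules pass over those that are not, and their reading is None.
At some moment in a run one of cartridge_1, cartridge_2, cartridge_3, used_1, used_2 may be knocked a few centimetres aside while the robot is not near it.
Once in a run the grip may slacken for a moment while it holds something.
It also fails if it takes over 210 s, if anything falls off the work surface, if the arm or the gripper's body presses on something with over 40 N, if the wrist force passes 120 N, or if a joint passes its speed limit or range.

## Working session

There is one attempt and no reset: what is moved stays moved. The work goes in short steps, each a Python script; the robot and the scene stay as the last script left them, time stands still between calls to the robot, and variables do not carry over. Pictures are saved under pics/ and viewed, at most 14 in all, crops included, and the job is handed in when it is done.

```bash
mkdir -p pics; ls; python3 - <<'E'
from cell import r, vision
import cv2,numpy as np
for n in ["scene","top"]:
    im=vision.get_image(n); cv2.imwrite(f"pics/{n}0.png",cv2.resize(im["pixels"][...,::-1],(800,600),interpolation=cv2.INTER_CUBIC))
    np.set_printoptions(precision=4,suppress=True); print(n,im["fx"],im["fy"],im["cx"],im["cy"]); print(im["camera_from_world"])
o=r.get_obs(); print(o)
print(vision.get_image("wrist")["mount"])
E
```

```text
cell.py
pics
scene 441.6810602594824 441.6810602594824 275.64100725127093 208.8679183354792
[[-0.5527 -0.8331  0.0232  0.258 ]
 [-0.4311  0.262  -0.8634  0.2742]
 [ 0.7132 -0.4872 -0.5039  0.7115]
 [ 0.      0.      0.      1.    ]]
top 396.99579819257457 396.99579819257457 278.77831285602343 209.79183665206702
[[ 0.0249 -0.9997 -0.0066 -0.0145]
 [-0.9934 -0.024  -0.1126  0.5074]
 [ 0.1124  0.0094 -0.9936  1.0553]
 [ 0.      0.      0.      1.    ]]
{'t': 0.1, 'q': array([ 1.1954,  0.3512,  1.6523, -0.    ,  1.1391, -0.0846]), 'qvel': array([-0.0001, -0.0015, -0.0029,  0.0005, -0.0011,  0.0007]), 'effort': array([ -0.0003, -50.6832, -29.1872,  -0.0002,   0.0027,   0.    ]), 'tool_pos': array([0.1576, 0.5267, 0.2308]), 'ee_rot': array([ 0.1449,  0.9894, -0.0005, -0.0001]), 'contact_force': array([ 0.2528, -0.0295, -0.9897]), 'torque': array([ 0.0073, -0.0458, -0.0182]), 'finger_force': 0.0, 'opening': 0.9980084786239852}
[[ 0.0002 -0.9464 -0.3229  0.0838]
 [ 1.      0.0003 -0.0003  0.0004]
 [ 0.0004 -0.3229  0.9464 -0.1424]
 [ 0.      0.      0.      1.    ]]
```

View pics/scene0.png

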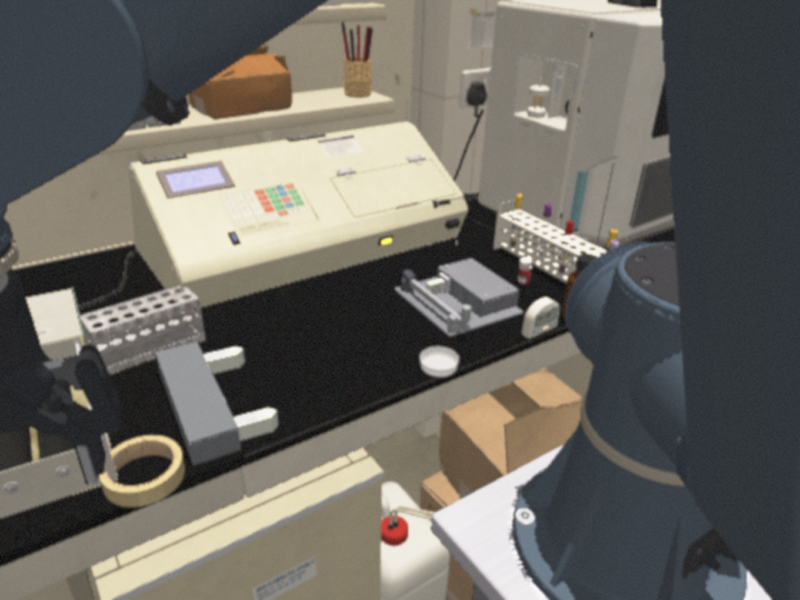

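View pics/top0.png

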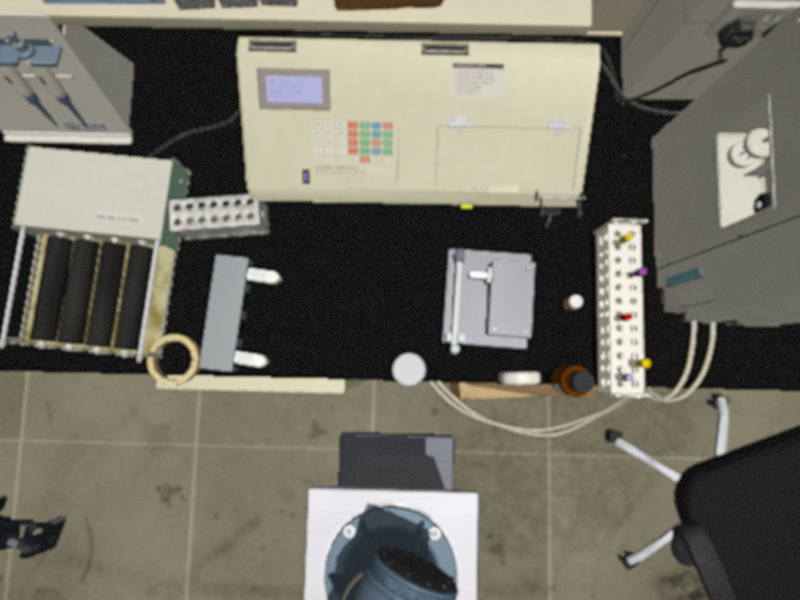

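Store is on the left (mouth facing world −y), with two fresh cartridges: white noses at about (265,276) and (252,359) in the 800×600 top view. The magazine is at (445–535, 250–347), with its bays facing +y and one used tab at (481,274). The knob is at (455,348) and the pivot at (460,253). Next come rough positions, then close-up wrist views.

```bash
cat > h.py <<'E'
from cell import r, vision
import cv2, numpy as np
from scipy.spatial.transform import Rotation as R
np.set_printoptions(precision=4,suppress=True)
def quat(yaw):
    "tool down, tool x axis at world angle yaw (closing line y = yaw-90deg)"
    x=np.array([np.cos(yaw),np.sin(yaw),0]); z=np.array([0,0,-1.]); y=np.cross(z,x)
    return R.from_matrix(np.c_[x,y,z]).as_quat()
def fixed(im,uv,z):
    T=im["camera_from_world"]; uv=np.atleast_2d(uv).astype(float)
    d=np.c_[(uv[:,0]-im["cx"])/im["fx"],(uv[:,1]-im["cy"])/im["fy"],np.ones(len(uv))]@T[:3,:3]
    c=-T[:3,:3].T@T[:3,3]
    return c+d*((z-c[2])/d[:,2])[:,None]
def wrist():
    o=r.get_obs(); im=vision.get_image("wrist")
    M=np.eye(4); M[:3,:3]=R.from_quat(o["ee_rot"]).as_matrix(); M[:3,3]=o["tool_pos"]
    im["W"]=M@im["mount"]; return im
def wray(im,uv,z):
    uv=np.atleast_2d(uv).astype(float)-[im["cx"],im["cy"]]
    rr=np.hypot(*uv.T); th=rr/im["fx"]; s=np.where(rr>0,np.sin(th)/np.maximum(rr,1e-9),0)
    d=np.c_[uv*s[:,None],np.cos(th)]@im["W"][:3,:3].T; c=im["W"][:3,3]
    return c+d*((z-c[2])/d[:,2])[:,None]
def save(im,name): cv2.imwrite(f"pics/{name}.png",cv2.resize(im["pixels"][...,::-1],(800,600),interpolation=cv2.INTER_CUBIC))
E
python3 - <<'E'
from h import *
im=vision.get_image("top")
s=.7
for n,uv,z in [("knob",(455,348),.062),("pivot",(460,253),.032),("used tab",(481,274),.029),("nose hi",(281,276),.02),("nose lo",(268,360),.02),("store TL",(217,256),.04),("TR",(248,257),.04),("BR",(232,371),.04),("BL",(204,368),.04),("blk TL",(489,261),.04),("blk TR",(535,262),.04),("blk BL",(488,336),.04),("blk BR",(530,337),.04),("vial",(574,301),.048),("petri",(408,369),.016),("photometer front",(460,206),.05)]:
    print(n,fixed(im,np.array(uv)*s,z)[0])
for y in (0.0,-1.57,1.57,3.14):
  for p in ([.45,-.1,.26],[.42,.28,.26]): print(y,r.inverse_kinematics(p,quat(y)))
E
```

```text
knob [ 0.4173 -0.1086  0.062 ]
pivot [ 0.6004 -0.1185  0.032 ]
used tab [ 0.561  -0.1595  0.029 ]
nose hi [0.5493 0.2264 0.02  ]
nose lo [0.3869 0.2434 0.02  ]
store TL [0.582  0.3464 0.04  ]
TR [0.5815 0.2869 0.04  ]
BR [0.3648 0.305  0.04  ]
BL [0.3691 0.3577 0.04  ]
blk TL [ 0.5846 -0.173   0.04  ]
blk TR [ 0.5848 -0.2604  0.04  ]
blk BL [ 0.4419 -0.1721  0.04  ]
blk BR [ 0.442  -0.2507  0.04  ]
vial [ 0.5109 -0.3313  0.048 ]
petri [ 0.3765 -0.0238  0.016 ]
photometer front [ 0.6879 -0.1155  0.05  ]
0.0 [-0.3197  0.155   1.8347 -0.      1.1519  1.2511]
0.0 [ 0.4958  0.2381  1.7312 -0.      1.1724  2.0665]
-1.57 [-0.3197  0.155   1.8347 -0.      1.1519  2.8211]
-1.57 [ 0.4958  0.2381  1.7312 -0.      1.1724 -2.6466]
1.57 [-0.3197  0.155   1.8347 -0.      1.1519 -0.3189]
1.57 [ 0.4958  0.2381  1.7312 -0.      1.1724  0.4965]
3.14 [-0.3197  0.155   1.8347 -0.      1.1519 -1.8889]
3.14 [ 0.4958  0.2381  1.7312 -0.      1.1724 -1.0735]
```

```bash
python3 - <<'E'
from h import *
H=np.pi/2
r.move_to([.47,.20,.27],quat(H)); im=wrist(); save(im,"w_store")
print(im["fx"],im["cx"],im["cy"])
np.savez("store.npz",px=im["pixels"],W=im["W"],k=[im["fx"],im["cx"],im["cy"]])
r.move_to([.50,-.14,.27],quat(H)); im=wrist(); save(im,"w_mag")
np.savez("mag.npz",px=im["pixels"],W=im["W"],k=[im["fx"],im["cx"],im["cy"]])
print(r.get_obs()["t"])
E
```

```text
325.19226210127806 277.2625041500754 205.2849101562759
3.2583
```

View pics/w_store.png

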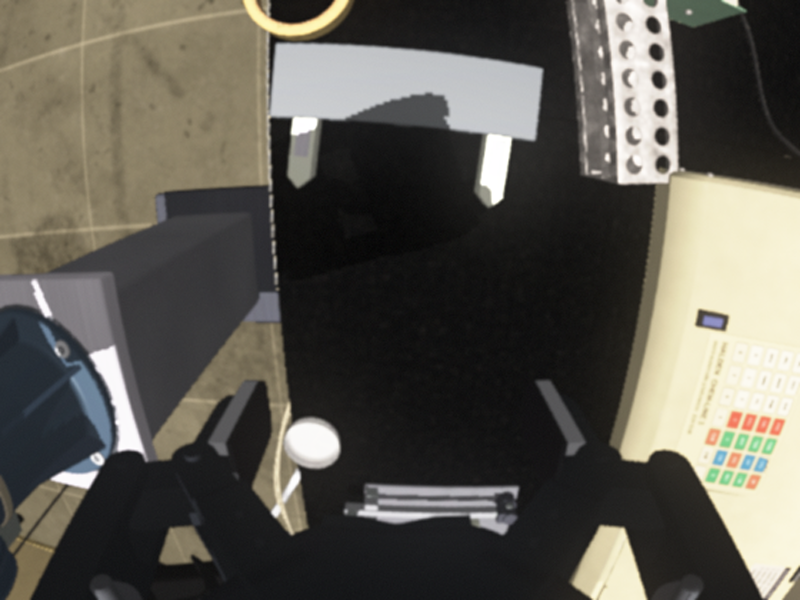

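View pics/w_mag.png

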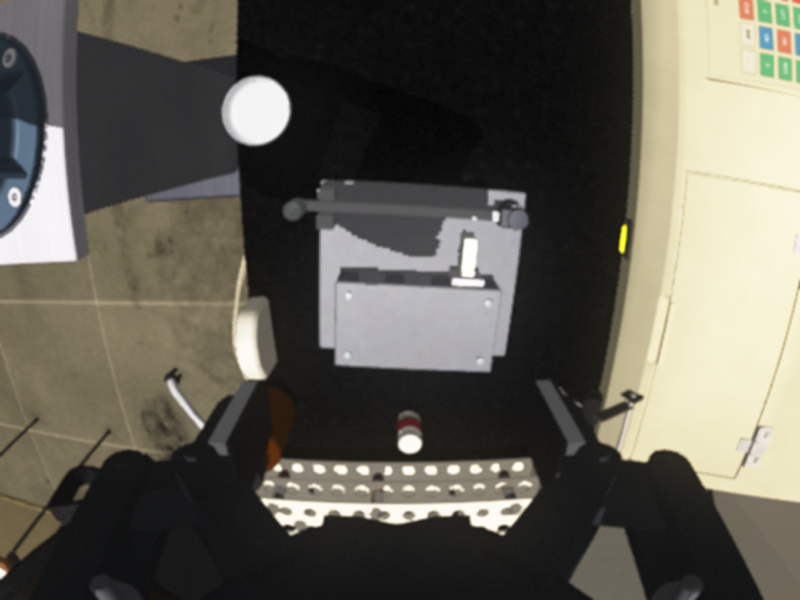

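Wrist view of the store (800×600 px): noses at (304,187) and (490,206), hood front edge from (270,117) to (538,139). Wrist view of the magazine: knob at (293,209), pivot at (513,216), block top at about (340,282)–(492,371), used tab at (469,252) in bay 3, the other two bays empty.

```bash
cat >> h.py <<'E'
def load(f):
    d=np.load(f); return dict(pixels=d["px"],W=d["W"],fx=d["k"][0],cx=d["k"][1],cy=d["k"][2])
E
python3 - <<'E'
from h import *
s=.7
m=load("mag.npz"); st=load("store.npz")
P=lambda im,uv,z: wray(im,np.array(uv)*s,z)[0]
for n,uv,z in [("blkFL",(341,281),.04),("blkFR",(498,290),.04),("blkBR",(491,371),.04),("blkBL",(336,363),.04),("knob",(293,209),.062),("pivot",(514,216),.03),("tab end",(470,236),.029),("screw1",(348,295),.04),("screw2",(488,303),.04),("screw3",(479,361),.04),("screw4",(347,355),.04),("plate FR",(525,192),.005),("plate FL",(319,182),.005),("flange L",(452,283),.035),("flange R",(484,284),.035)]: print(n,P(m,uv,z))
for n,uv,z in [("roof FL",(271,117),.04),("roof FR",(537,140),.04),("roof BR",(543,69),.04),("roof BL",(277,43),.04)]: print(n,P(st,uv,z))
# masks: light pixels -> contours, print big ones in the area
for im,nm,win in [(st,"st",(120,60,400,160)),(m,"mg",(200,120,370,265))]:
    g=im["pixels"].astype(int); x0,y0,x1,y1=win
    mask=np.zeros(g.shape[:2],np.uint8); sub=g[y0:y1,x0:x1]
    mask[y0:y1,x0:x1]=((sub.min(2)>(200 if nm=="mg" else 90)))*255
    cs,_=cv2.findContours(mask,cv2.RETR_EXTERNAL,cv2.CHAIN_APPROX_NONE)
    for c in cs:
        if cv2.contourArea(c)>20: print(nm,cv2.contourArea(c),cv2.boundingRect(c))
E
```

```text
blkFL [ 0.4533 -0.1715  0.04  ]
blkFR [ 0.5873 -0.1793  0.04  ]
blkBR [ 0.5873 -0.258   0.04  ]
blkBL [ 0.4454 -0.2492  0.04  ]
knob [ 0.4202 -0.1064  0.062 ]
pivot [ 0.5997 -0.1165  0.03  ]
tab end [ 0.5624 -0.1348  0.029 ]
screw1 [ 0.4588 -0.184   0.04  ]
screw2 [ 0.5792 -0.1912  0.04  ]
screw3 [ 0.5752 -0.2473  0.04  ]
screw4 [ 0.4558 -0.2409  0.04  ]
plate FR [ 0.6154 -0.0982  0.005 ]
plate FL [ 0.4318 -0.091   0.005 ]
flange L [ 0.5476 -0.1748  0.035 ]
flange R [ 0.5756 -0.1756  0.035 ]
roof FL [0.3687 0.3065 0.04  ]
roof FR [0.5832 0.2888 0.04  ]
roof BR [0.5873 0.3485 0.04  ]
roof BL [0.3739 0.368  0.04  ]
st 10617.0 (120, 60, 259, 85)
mg 74.0 (317, 195, 22, 6)
mg 221.0 (323, 167, 12, 27)
```

```bash
python3 - <<'E'
from h import *
st=load("store.npz"); g=st["pixels"].min(2).astype(int)
for nm,(a,b),th in [("near",(195,232),70),("far",(325,368),90)]:
    C=[]
    for row in range(96,150,4):
        xs=np.where(g[row,a:b]>th)[0]
        if len(xs)>2:
            L,Rr=wray(st,[[a+xs[0]-.5,row],[a+xs[-1]+.5,row]],.026)
            print(nm,row,a+xs[0],a+xs[-1],L[:2],Rr[:2],(L+Rr)[:2]/2)
for nm,x0 in [("near",195),("far",325)]: print(g[100:146:5,x0:x0+40:2])
E
```

```text
near 96 203 223 [0.3804 0.2893] [0.4058 0.2883] [0.3931 0.2888]
near 100 203 222 [0.3802 0.2845] [0.4045 0.2835] [0.3924 0.284 ]
near 104 203 222 [0.3801 0.2797] [0.4044 0.2787] [0.3923 0.2792]
near 108 202 221 [0.3788 0.2749] [0.4031 0.2739] [0.3909 0.2744]
near 112 202 221 [0.3786 0.27  ] [0.403  0.2691] [0.3908 0.2696]
near 116 202 220 [0.3785 0.2652] [0.4017 0.2644] [0.3901 0.2648]
near 120 201 220 [0.3771 0.2604] [0.4016 0.2596] [0.3893 0.26  ]
near 124 202 218 [0.3781 0.2555] [0.399  0.2548] [0.3886 0.2551]
near 128 205 213 [0.3817 0.2505] [0.3928 0.2501] [0.3872 0.2503]
far 96 338 367 [0.54   0.2888] [0.5768 0.2907] [0.5584 0.2898]
far 100 338 357 [0.5401 0.284 ] [0.5645 0.2851] [0.5523 0.2846]
far 104 337 357 [0.539  0.2791] [0.5647 0.2803] [0.5518 0.2797]
far 108 336 356 [0.5379 0.2743] [0.5636 0.2754] [0.5508 0.2748]
far 112 336 356 [0.538  0.2695] [0.5638 0.2705] [0.5509 0.27  ]
far 116 335 355 [0.537  0.2646] [0.5627 0.2656] [0.5498 0.2651]
far 120 335 355 [0.5371 0.2598] [0.5629 0.2608] [0.55   0.2603]
far 124 334 354 [0.536  0.2549] [0.5618 0.2559] [0.5489 0.2554]
far 1
[... 1316 characters left out ...]
 136  41
   42  43]
 [ 37  37  36  39  40  72 112 248 255 255 254 254 254 254 255 248  62  41
   42  43]
 [ 35  36  35  37  45  87 155 255 254 254 254 254 254 254 255 171  42  44
   42  41]
 [ 35  36  34  37  57 101 216 255 255 254 254 254 254 254 253  95  39  43
   42  40]
 [ 36  32  33  33  76 121 252 255 255 255 255 255 254 255 216  43  39  40
   38  36]
 [ 28  30  31  45  92 110 160 175 239 255 255 255 255 255 110  36  36  38
   34  35]
 [ 27  27  28  38  78 116 140 141 138 179 255 255 255 240  55  37  35  34
   34  34]
 [ 27  26  25  26  26  38  93 133 139 166 255 255 204  63  32  33  34  34
   35  34]
 [ 22  24  24  26  26  27  27  31  62  55  35  30  33  33  34  31  31  31
   31  30]]
```

```bash
cat >> h.py <<'E'
O=np.array([.5197,-.1743]); ym=np.array([.9983,-.0576]); xm=np.array([-.0576,-.9983])
mag=lambda x,y: O+x*xm+y*ym
PIV=mag(-.062,.078); A0=np.arctan2(-ym[1],-ym[0])   # bar direction, closed
G=.055-.026   # grasp height above lift axis
def knob(sw,li):
    a=A0-sw; rad=.182*np.cos(li)-G*np.sin(li)
    z=.036+.182*np.sin(li)+G*(np.cos(li)-1)
    return [*(PIV+rad*np.array([np.cos(a),np.sin(a)])),z],quat(a)
def st(tag=""):
    o=r.get_obs(); print(tag,"t%.1f"%o["t"],o["tool_pos"],"F",o["contact_force"],"op %.3f ff %.1f"%(o["opening"],o["finger_force"])); return o
E
python3 - <<'E'
from h import *
r.set_gripper(.5,40)
p,q=knob(0,0); r.move_to([p[0],p[1],.13],q); r.move_linear(p,vel=.12); st("at knob")
r.set_gripper(0,40); o=st("gripped")
if .12<o["opening"]<.26:
    for l in (.05,.1,.15): r.move_linear(*knob(0,l),vel=.08)
    o=st("lifted")
    if o["opening"]>.12:
        for s in np.arange(.15,1.51,.15): r.move_linear(*knob(s,.15),vel=.15)
        st("swung")
        for l in (.1,.05,.01): r.move_linear(*knob(1.5,l),vel=.08)
        st("down")
E
```

```text
at knob t6.0 [ 0.4198 -0.1065  0.0365] F [ 0.6115 -0.405  -0.8184] op 0.499 ff 0.0
gripped t6.4 [ 0.4197 -0.1065  0.0363] F [ 0.2483 -0.966   1.2967] op 0.176 ff 38.9
lifted t7.2 [ 0.4258 -0.1068  0.0626] F [ 3.9691  0.1791 -3.5935] op 0.170 ff 39.2
swung t10.4 [0.5984 0.0577 0.0619] F [ 0.1482 -5.5493 -4.1132] op 0.173 ff 39.2
down t11.2 [0.5985 0.0648 0.0379] F [-0.6021 -2.6256  0.4344] op 0.171 ff 28.1
```

```bash
python3 - <<'E'
from h import *
r.set_gripper(.4); p,q=knob(1.5,0); r.move_linear([p[0],p[1],.14],vel=.2)
r.move_to([.53,-.09,.15],quat(A0-np.pi/2)); r.sleep(.2); st()
im=wrist(); save(im,"w_mag2"); np.savez("mag2.npz",px=im["pixels"],W=im["W"],k=[im["fx"],im["cx"],im["cy"]])
E
```

```text
t13.1 [ 0.5304 -0.089   0.1497] F [ 0.976  -0.44    0.2908] op 0.399 ff 0.0
```

View pics/w_mag2.png

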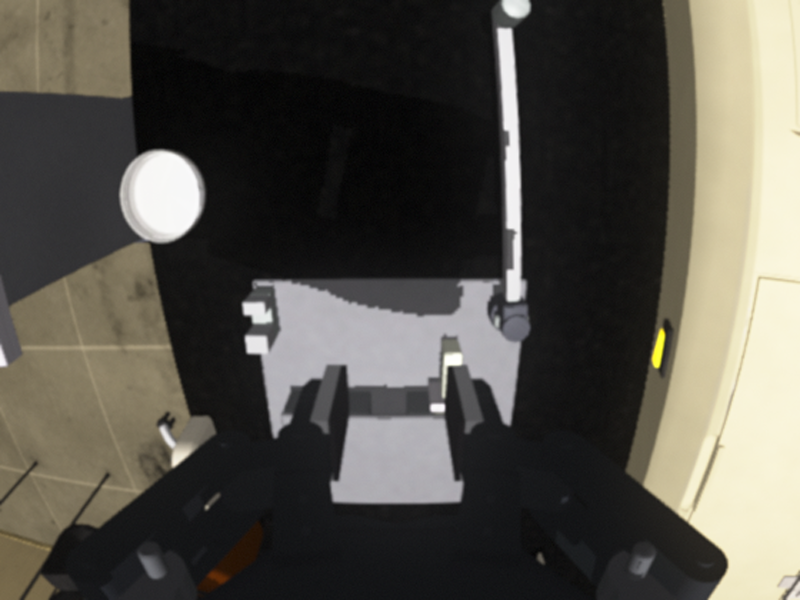

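The bar is open, with the knob at (514,8) and the pivot at (513,315). The keeper is at (258,305)/(258,342), the used tab's end at (452,340) and the plate front edge at row 280. I'll check these against my magazine model.

```bash
python3 - <<'E'
from h import *
m=load("mag2.npz"); 
def tm(p): d=p[:2]-O; return np.array([d@xm,d@ym])*1000
for n,uv,z in [("plateL",(254,281),.005),("plateR",(525,280),.005),("pivot",(513,315),.032),("knob",(514,8),.062),("lip top",(257,307),.033),("cheek top",(258,342),.036),("tab end mid",(452,339),.024),("flange white",(438,408),.03),("bay2 L",(371,413),.005),("bay2 R",(405,413),.005)]: print(n,tm(wray(m,np.array(uv)*.7,z)[0]))
g=m["pixels"]
crop=g[225:300,165:340][...,::-1]; cv2.imwrite("pics/c1.png",cv2.resize(crop,None,fx=4.5,fy=4.5,interpolation=cv2.INTER_CUBIC))
E
```

```text
plateL [-80.0103 -89.761 ]
plateR [-81.0057  90.7431]
pivot [-66.768  77.09 ]
knob [-240.2083   63.2256]
lip top [-72.01   -80.2303]
cheek top [-49.7202 -81.1763]
tab end mid [-47.3409  40.8162]
flange white [ 0.8444 33.3234]
bay2 L [ 21.4459 -13.0681]
bay2 R [21.3057 11.9042]
```

View pics/c1.png

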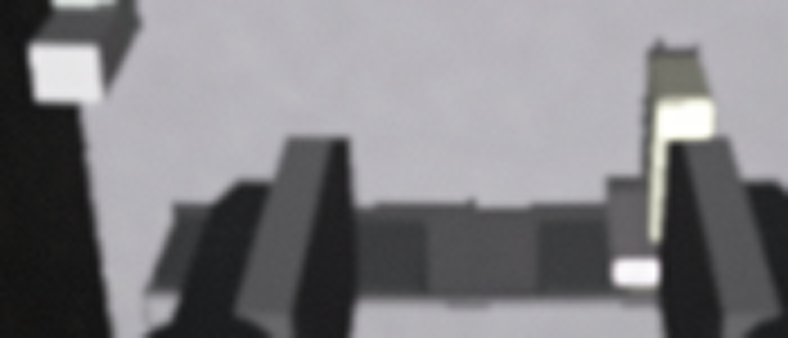

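```bash
cat >> h.py <<'E'
OS=np.array([.476,.2977]); xs=np.array([.0854,.9963]); ys=np.array([-.9963,.0854])
sto=lambda x,y: OS+x*xs+y*ys
DZ=.005
def tcp(org,n,off,z): return [*(np.array(org)+off*np.array(n)),z+DZ], quat(np.arctan2(-n[1],-n[0]))
def go(org,n,off,z,vel=.15):
    p,q=tcp(org,n,off,z); r.move_linear(p,q,vel=vel)
def grab(org,n,off,z,op=.45,sq=60):
    "from above: open, descend, close, report"
    p,q=tcp(org,n,off,.12); r.set_gripper(op); r.move_to(p,q)
    go(org,n,off,z,.15); r.set_gripper(0,sq); return st("grab")
def release(org,n,off,z,op=.35):
    r.set_gripper(op); go(org,n,off,.12,.25)
E
python3 - <<'E'
from h import *
n=xm; a=-.023
o=grab(mag(0,.042),n,a,.005)
if o["opening"]>.08:
    go(mag(-.04,.042),n,a,.0055,.1); st("mid")
    go(mag(-.09,.042),n,a,.0065,.12)
    go(mag(-.16,.042),n,a,.010,.15); st("out")
    P=[.49,.13]; go(P,-xs,a,.010,.15); go(P,-xs,a,.0005,.05); st("down")
    release(P,-xs,a,0)
    r.move_to([.47,.02,.2],quat(np.pi/2)); r.sleep(.2); im=wrist(); save(im,"w_put1"); np.savez("put1.npz",px=im["pixels"],W=im["W"],k=[im["fx"],im["cx"],im["cy"]])
E
```

```text
grab t15.1 [ 0.5635 -0.1539  0.011 ] F [-2.288   1.0797  5.8985] op 0.125 ff 59.3
mid t15.6 [ 0.5657 -0.1123  0.0111] F [0.1772 4.6244 7.2015] op 0.122 ff 59.5
out t16.8 [0.5721 0.0054 0.0149] F [ 0.0947 -0.3875 -2.3835] op 0.127 ff 58.5
down t18.4 [0.4927 0.1525 0.0056] F [-1.3033 -1.727   7.473 ] op 0.120 ff 60.5
```

View pics/w_put1.png

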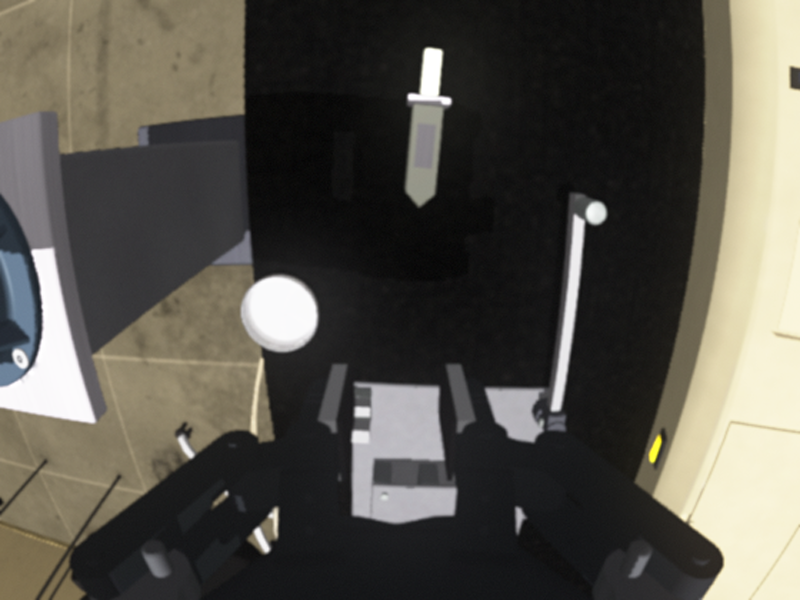

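The used cartridge lies flat and straight: tab end (431,48), flange (429,100), nose tip (420,206).

```bash
cat >> h.py <<'E'
def find(im,org,rad=.075):
    "bright blob round the expected cartridge middle -> (origin, nose dir), by PCA of its outline on z=.024"
    g=im["pixels"].min(2); v,u=np.where((g>75)); W=wray(im,np.c_[u,v],.024)[:,:2]
    k=np.hypot(*(W-org).T)<rad; mask=np.zeros(g.shape,np.uint8); mask[v[k],u[k]]=255
    cs,_=cv2.findContours(mask,cv2.RETR_EXTERNAL,cv2.CHAIN_APPROX_NONE)
    if not cs: return None
    c=max(cs,key=cv2.contourArea)[:,0]; W=wray(im,c,.024)[:,:2]
    d=cv2.fitLine(W.astype(np.float32),cv2.DIST_HUBER,0,1e-4,1e-4).ravel()
    n=d[:2] if d[1]<0 else -d[:2]; t=(W-d[2:])@n
    return d[2:]+n*(t.max()-.070), n, t.max()-t.min()
E
python3 - <<'E'
from h import *
im=load("put1.npz")
print(find(im,np.array([.49,.115])), -xs)
for uv in [(431,48),(429,102),(420,206)]: print(wray(im,np.array(uv)*.7,.024))
E
```

```text
(array([0.49  , 0.1298]), array([-0.0846, -0.9964], dtype=float32), np.float64(0.11041388539797539)) [-0.0854 -0.9963]
[[0.4921 0.1692 0.024 ]]
[[0.4908 0.1314 0.024 ]]
[[0.4854 0.0598 0.024 ]]
```

```bash
python3 - <<'E'
from h import *
n=-xs; a=.045; P=[.49,.1298]
o=grab(P,n,a,0)
if o["opening"]>.18:
    go(P,n,a,.003,.1)
    go(sto(-.07,-.027),n,a,.003,.12); st("pre")
    go(sto(-.02,-.027),n,a,.003,.08); st("mouth")
    go(sto(.012,-.027),n,a,.003,.06); o=st("in")
    go(sto(.012,-.027),n,a,.0005,.04); st("low")
    release(sto(.012,-.027),n,a,0)
    r.move_to([.47,.17,.22],quat(np.pi/2)); r.sleep(.2); im=wrist(); save(im,"w_put2"); np.savez("put2.npz",px=im["pixels"],W=im["W"],k=[im["fx"],im["cx"],im["cy"]]); st()
E
```

```text
grab t22.3 [0.4869 0.085  0.0061] F [-2.2374  0.7739  7.4025] op 0.220 ff 59.3
pre t23.5 [0.4929 0.1803 0.0079] F [-0.059  -0.5395 -1.3432] op 0.219 ff 58.6
mouth t24.2 [0.4972 0.2306 0.0079] F [-0.1953  0.2631 -1.9611] op 0.218 ff 58.6
in t24.9 [0.4999 0.2625 0.0079] F [-0.9403 -0.5242 -0.6907] op 0.220 ff 58.6
low t25.2 [0.5003 0.2624 0.0061] F [-3.492  -0.0788  8.2023] op 0.221 ff 59.8
 t26.9 [0.4698 0.1706 0.2187] F [-0.4169  0.202  -0.0046] op 0.351 ff 0.0
```

View pics/w_put2.png

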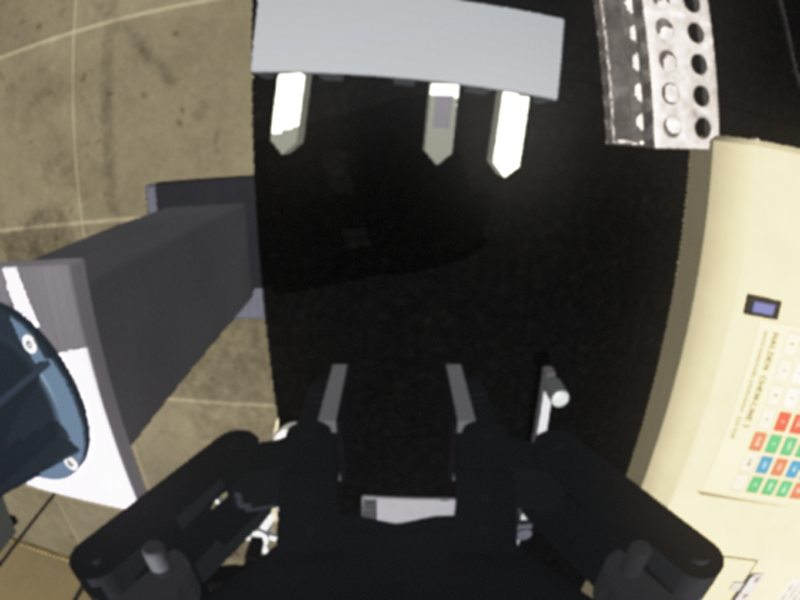

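The used cartridge is now in the third cell, flange under the hood, nose tip (437,163). The fresh noses are undisturbed at (506,178) and (288,154). Next is the far fresh cartridge.

```bash
cat >> h.py <<'E'
def insert(y,a=-.023):
    go(mag(-.16,y),xm,a,.010,.15); go(mag(-.09,y),xm,a,.0075,.12); st("pre")
    for x in (-.07,-.05,-.02,-.004):
        go(mag(x,y),xm,a,.0065,.08); o=st("x%.3f"%x)
        if np.linalg.norm(o["contact_force"][:2])>15: print("STUCK"); return False
    x=-.004
    while x<.004:
        x+=.001; go(mag(x,y),xm,a,.0055,.03); o=r.get_obs()
        if -o["contact_force"][:2]@xm>12: break
    st("home x%.4f"%x); return True
def snap(name,p):
    r.move_to(p,quat(np.pi/2)); r.sleep(.2); im=wrist(); save(im,name); np.savez(name+".npz",px=im["pixels"],W=im["W"],k=[im["fx"],im["cx"],im["cy"]]); return im
E
python3 - <<'E'
from h import *
im=load("put2.npz"); n=-xs
for uv in [(506,178),(437,163),(288,154)]: 
    w=wray(im,np.array(uv)*.7,.022)[0,:2]; d=w+.07*xs-OS; print(w,d@xs,d@ys)
w=wray(im,np.array((506,178))*.7,.022)[0,:2]+.07*xs
assert abs((w-OS)@ys+.081)<.008 and abs((w-OS)@xs-.010)<.007
o=grab(w,n,.045,0)
if o["opening"]>.18:
    go(w,n,.045,.002,.05); q=w-.065*xs; go(q,n,.045,.002,.1); D=sto(-.13,-.075)
    go(D,n,.045,.003,.12); go(D,n,.045,.0005,.05); st("down"); release(D,n,.045,0)
    im=snap("f1",[.53,.04,.2]); print(D,find(im,D-.015*xs))
E
```

```text
[0.5497 0.2286] 0.007425984321396879 -0.07933648458513343
[0.4982 0.2382] 0.012576466185971769 -0.02725022898188991
[0.3896 0.2462] 0.01133550266403425 0.08168753437782982
grab t29.1 [0.5526 0.2538 0.0063] F [-0.5281 -0.8074  7.1611] op 0.221 ff 59.7
down t31.1 [0.5363 0.1176 0.0062] F [-2.6032 -2.0109 10.1654] op 0.220 ff 60.2
[0.5396 0.1618] (array([0.5398, 0.1642]), array([-0.0879, -0.9961], dtype=float32), np.float64(0.10960127518101363))
```

```bash
python3 - <<'E'
from h import *
n=-xs; a=-.023; D=np.array([.5397,.1642])
o=grab(D,n,a,0)
if o["opening"]>.08:
    go(D,n,a,.010,.1)
    if insert(.042):
        r.set_gripper(.3); go(mag(0,.042),xm,a,.12,.25)
        im=snap("b3",[.50,-.06,.22])
E
```

```text
grab t35.0 [0.5422 0.1873 0.006 ] F [-0.4292 -0.8544  5.7831] op 0.128 ff 59.2
pre t37.4 [ 0.5681 -0.0635  0.0125] F [-0.2503 -0.1118 -1.4823] op 0.118 ff 59.9
x-0.070 t37.8 [ 0.5669 -0.0843  0.0115] F [-0.3035  0.4566 -0.2036] op 0.126 ff 59.9
x-0.050 t38.2 [ 0.5658 -0.1043  0.0115] F [-0.4358  0.6275 -1.8884] op 0.124 ff 59.9
x-0.020 t38.7 [ 0.564  -0.1341  0.0115] F [-1.6836 -0.3191 -1.1127] op 0.128 ff 59.9
x-0.004 t39.1 [ 0.5631 -0.1502  0.0115] F [-0.4694  0.2839 -1.336 ] op 0.128 ff 59.9
home x0.0020 t40.6 [ 0.5633 -0.1539  0.011 ] F [ 1.7219 14.6187  7.3846] op 0.119 ff 61.3
```

```bash
python3 - <<'E'
import cv2
im=cv2.imread("pics/b3.png"); cv2.imwrite("pics/b3c.png",cv2.resize(im[180:560,180:700],(780,570)))
E
```

```text
(no output)
```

View pics/b3.png

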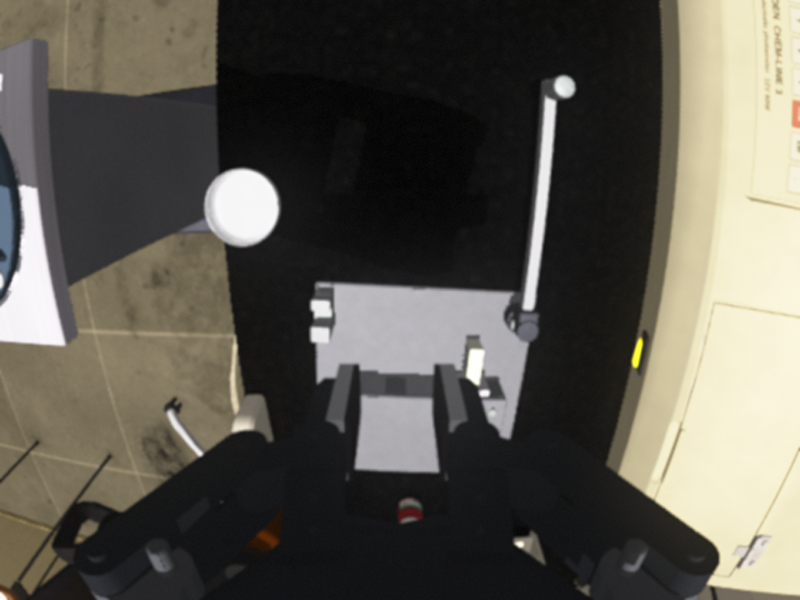

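The fresh cartridge is home in bay 3: its flange is at (487,390) against the block, and contact came at the same tool position where the used one sat. I'll re-check the near fresh cartridge, then draw it out.

```bash
python3 - <<'E'
from h import *
n=-xs
im=snap("s3",[.45,.17,.22]); g=im["pixels"].min(2); v,u=np.where(g>75); W=wray(im,np.c_[u,v],.024)[:,:2]
ok=[]
for nm,y in (("near",.081),("used",-.027)):
    d=W-OS; X,Y=d@xs,d@ys; k=(X<-.008)&(X>-.09)&(abs(Y-y)<.03)
    tipx=X[k].min(); print(nm,k.sum(),"tip x",tipx,"ymid",[np.median(Y[k&(abs(X-c)<.004)]) for c in (-.02,-.035,-.05)]); ok.append(tipx)
    if nm=="near": w=sto(tipx+.07,np.median(Y[k&(abs(X+.05)<.01)]))
print(w)
if abs(ok[0]+.058)<.006:
    o=grab(w,n,.045,0)
    if o["opening"]>.18:
        go(w,n,.045,.002,.05); go(w-.065*xs,n,.045,.002,.1); D=sto(-.13,.06)
        go(D,n,.045,.003,.12); go(D,n,.045,.0005,.05); st("down"); release(D,n,.045,0)
        im=snap("f2",[.42,.06,.2]); print(D,find(im,D-.015*xs))
E
```

```text
near 1157 tip x -0.08996095580917679 ymid [np.float64(0.08288543029071854), np.float64(0.08320507061907978), np.float64(0.08423992295101393)]
used 1033 tip x -0.05775866412745464 ymid [np.float64(-0.026161256077692527), np.float64(-0.026139355591940607), np.float64(-0.026458222892212294)]
[0.3898 0.2851]
```

```bash
python3 - <<'E'
from h import *
n=-xs
im=load("s3.npz"); g=im["pixels"].min(2); v,u=np.where(g>75); W=wray(im,np.c_[u,v],.024)[:,:2]; d=W-OS; X,Y=d@xs,d@ys
k=(X<-.008)&(X>-.09)&(abs(Y-.083)<.011); tipx=X[k].min(); print(tipx,np.histogram(X[k],np.arange(-.09,0,.005))[0])
w=sto(tipx+.07,.083); print(w)
if abs(tipx+.058)<.006:
    o=grab(w,n,.045,0)
    if o["opening"]>.18:
        go(w,n,.045,.002,.05); go(w-.065*xs,n,.045,.002,.1); D=sto(-.13,.06)
        go(D,n,.045,.003,.12); go(D,n,.045,.0005,.05); st("down"); release(D,n,.045,0)
        im=snap("f2",[.42,.06,.2]); print(D,find(im,D-.015*xs))
E
```

```text
-0.058138509695383866 [  0   0   0   0   0   0  25  76 101  98  99  99 102  98  96 104  40]
[0.3943 0.3166]
grab t45.7 [0.3912 0.2721 0.0061] F [-1.2629 -1.5704  8.2337] op 0.221 ff 59.1
down t47.9 [0.4015 0.1291 0.0061] F [-2.9402 -1.1617 14.1289] op 0.220 ff 60.4
[0.4051 0.1733] (array([0.4052, 0.1741]), array([-0.0969, -0.9953], dtype=float32), np.float64(0.10998460042519315))
```

```bash
python3 - <<'E'
from h import *
n=-xs; a=-.023; D=np.array([.4052,.1738])
o=grab(D,n,a,0)
if o["opening"]>.08:
    go(D,n,a,.010,.1)
    if insert(0.):
        r.set_gripper(.3); go(mag(0,0),xm,a,.12,.25)
        im=snap("b2",[.46,-.05,.22])
E
```

```text
grab t51.7 [0.4077 0.1969 0.0059] F [-1.4053 -2.0235  8.2338] op 0.122 ff 58.9
pre t54.4 [ 0.5261 -0.0611  0.0125] F [-0.1699  0.2877 -1.4596] op 0.120 ff 58.6
x-0.070 t54.8 [ 0.525  -0.0819  0.0115] F [-0.1039 -0.2973 -1.353 ] op 0.123 ff 58.6
x-0.050 t55.2 [ 0.5238 -0.1019  0.0115] F [-0.7024 -0.0962 -0.6705] op 0.124 ff 58.6
x-0.020 t55.7 [ 0.5221 -0.1317  0.0115] F [-0.475   0.1028 -1.2711] op 0.125 ff 58.6
x-0.004 t56.0 [ 0.5212 -0.1478  0.0115] F [ 0.801   0.5164 -0.9484] op 0.121 ff 58.6
home x0.0020 t57.5 [ 0.5213 -0.1519  0.0109] F [ 1.8252 12.6755  6.45  ] op 0.123 ff 59.7
```

View pics/b2.png

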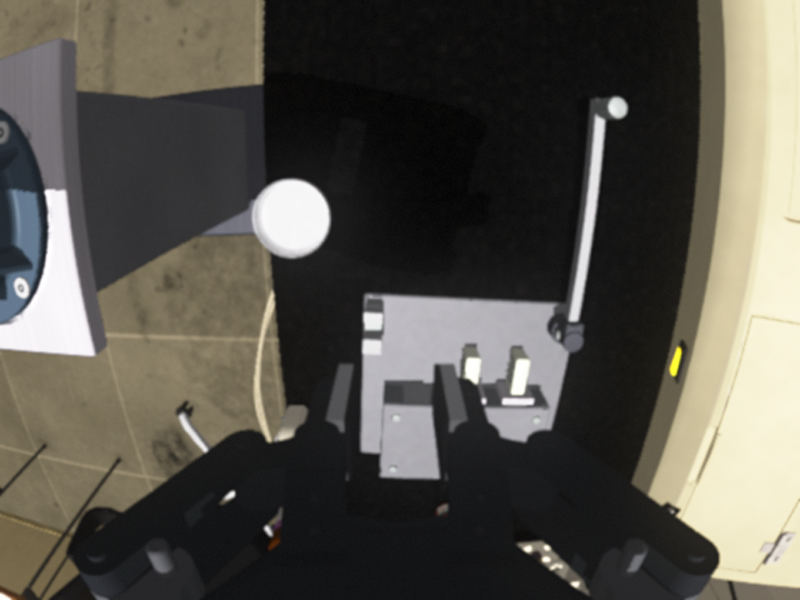

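Two tabs are seated, at (472,350) and (518,352). The knob is at (616,107). I'll check the numbers and the store before closing.

```bash
python3 - <<'E'
from h import *
im=load("b2.npz")
def tm(p): d=p[:2]-O; return np.array([d@xm,d@ym])*1000
for uv,z in [((472,347),.029),((519,349),.029),((519,399),.035)]: print(tm(wray(im,np.array(uv)*.7,z)[0]))
print("knob",wray(im,np.array((616,107))*.7,.062),knob(1.5,0)[0])
t=vision.get_image("top"); cv2.imwrite("pics/top1.png",cv2.resize(t["pixels"][140:280,100:420][...,::-1],(800,350),interpolation=cv2.INTER_CUBIC))
E
```

```text
[-48.6331  -2.8118]
[-48.3815  36.4455]
[-4.5105 42.6278]
knob [[0.6082 0.064  0.062 ]] [np.float64(0.598743159789266), np.float64(0.06508603521337443), np.float64(0.036)]
```

View pics/top1.png

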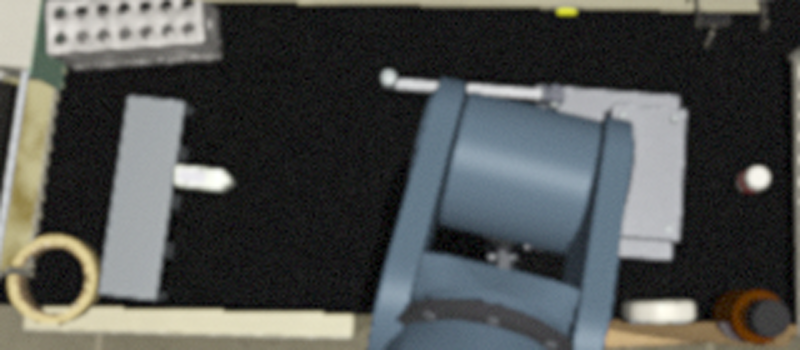

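```bash
python3 - <<'E'
from h import *
im=load("b2.npz"); t=vision.get_image("top"); b3=load("b3.npz")
print("top knob",fixed(t,[[255.2,170.8]],.062),"b3 knob",wray(b3,np.array((565,87))*.7,.062),"b2 piv",wray(im,np.array((572,331))*.7,.036),"b3 piv",wray(b3,np.array((528,318))*.7,.036),"b2 tabs z5",wray(im,np.array([(472,347),(519,349)])*.7,.005), mag(-.04,0),mag(-.04,.042))
g=im["pixels"][60:90,415:450].min(2); v,u=np.where(g>170); print("b2 knob top centroid",u.mean()+415,v.mean()+60,wray(im,[[u.mean()+415,v.mean()+60]],.062))
E
```

```text
top knob [[0.6073 0.0633 0.062 ]] b3 knob [[0.6098 0.0635 0.062 ]] b2 piv [[ 0.6002 -0.1099  0.036 ]] b3 piv [[ 0.6013 -0.1081  0.036 ]] b2 tabs z5 [[ 0.524  -0.137   0.005 ]
 [ 0.566  -0.1397  0.005 ]] [ 0.522  -0.1344] [ 0.5639 -0.1368]
b2 knob top centroid 428.2556818181818 77.9659090909091 [[0.605  0.0606 0.062 ]]
```

```bash
python3 - <<'E'
from h import *
r.set_gripper(.5); S=1.548
p,q=knob(S,0); r.move_to([p[0],p[1],.13],q); r.move_linear(p,vel=.1); st("at knob")
r.set_gripper(0,40); o=st("gripped")
if .12<o["opening"]<.26:
    for l in (.05,.1,.15): r.move_linear(*knob(S,l),vel=.08)
    st("lifted")
    for s in list(np.arange(1.4,.04,-.15))+[0]:
        r.move_linear(*knob(s,.15),vel=.13); o=r.get_obs()
        if o["opening"]<.12 or np.linalg.norm(o["contact_force"])>30: st("TROUBLE %.2f"%s); break
    else:
        st("closed, up")
        for l in (.1,.06): r.move_linear(*knob(0,l),vel=.05); o=st("l%.2f"%l)
E
```

```text
at knob t61.7 [0.6079 0.065  0.0367] F [ 1.0709  0.1149 -0.2128] op 0.500 ff 0.0
gripped t62.0 [0.6077 0.065  0.0363] F [0.4761 0.1574 0.8146] op 0.169 ff 39.0
lifted t62.9 [0.6073 0.058  0.0635] F [ 0.3934 -4.0077 -4.8646] op 0.174 ff 39.1
closed, up t66.6 [ 0.4253 -0.106   0.0627] F [-5.6229  0.4574 -0.5575] op 0.172 ff 39.7
l0.10 t66.9 [ 0.4227 -0.1057  0.0538] F [-7.8708  0.8622  3.0349] op 0.169 ff 39.9
l0.06 t67.2 [ 0.4211 -0.1056  0.0466] F [-5.5166  0.4517  1.1606] op 0.167 ff 39.9
```

```bash
python3 - <<'E'
from h import *
for l in (.03,.01): r.move_linear(*knob(0,l),vel=.05); st("l%.2f"%l)
r.set_gripper(.5); r.sleep(.3); p,_=knob(0,0); r.move_linear([p[0],p[1],.15],vel=.2)
r.move_to([.47,-.06,.24],quat(np.pi/2)); r.sleep(.2); im=wrist()
cv2.imwrite("pics/close.png",cv2.resize(im["pixels"][140:350,200:460][...,::-1],(780,630)[:2] if 0 else (742,600),interpolation=cv2.INTER_CUBIC))
np.savez("close.npz",px=im["pixels"],W=im["W"],k=[im["fx"],im["cx"],im["cy"]])
E
```

```text
l0.03 t67.5 [ 0.4201 -0.1056  0.0413] F [-6.8613  0.4917  2.0822] op 0.171 ff 40.0
l0.01 t67.7 [ 0.4195 -0.1056  0.0377] F [-6.4012  0.1155  1.8947] op 0.167 ff 40.0
```

View pics/close.png

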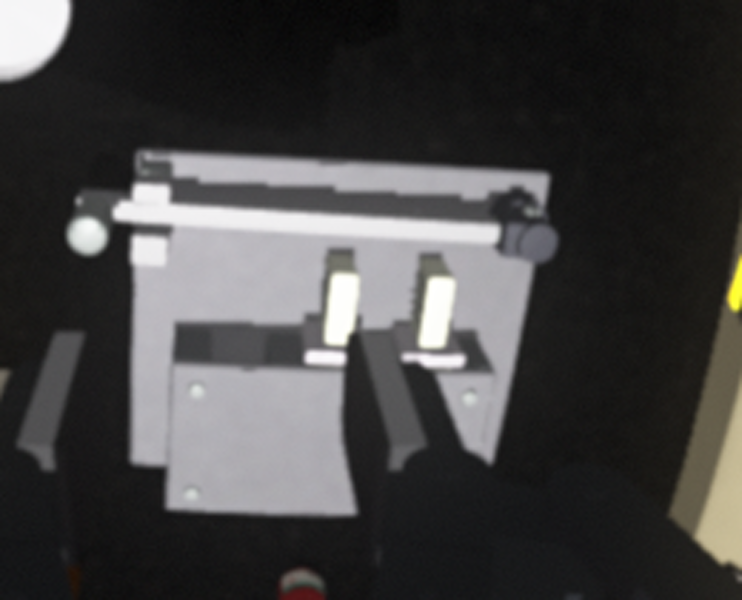

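The bar lies in the notch between the lip (150,192) and the cheek (150,250). Both flanges, at (325,357) and (433,360), are against the block. I'll park the arm and check the whole scene once more.

```bash
python3 - <<'E'
from h import *
im=load("close.npz"); 
s=210/600; P=lambda u,v,z: wray(im,[[200+u*260/742,140+v*s]],z)[0]
print("knob",P(88,236,.062),knob(0,0)[0])
r.move_to([.30,.30,.30],quat(np.pi/2)); r.set_joints([1.195,.351,1.652,0,1.139,-.085]); r.sleep(.3); st()
t=vision.get_image("top"); cv2.imwrite("pics/top2.png",cv2.resize(t["pixels"][140:280,100:420][...,::-1],(800,350),interpolation=cv2.INTER_CUBIC))
E
```

```text
knob [ 0.4198 -0.1052  0.062 ] [np.float64(0.4194407909964164), np.float64(-0.10641458405428593), np.float64(0.036)]
 t73.7 [0.1585 0.5265 0.2314] F [-0.168   0.7694 -1.0094] op 0.500 ff 0.0
```

View pics/top2.png

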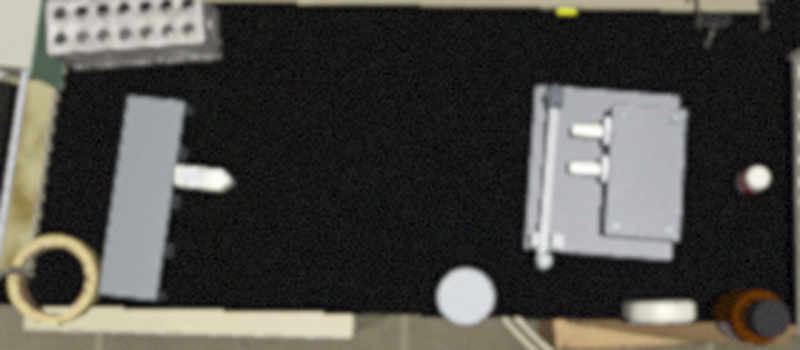

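The top view shows everything in place: the used cartridge is in the store (nose 232,180), both fresh ones are in bays 2 and 3 (tabs 587,130 and 583,168), the bar is latched, and the vial and dish are untouched.

```bash
python3 -c "
from cell import r, vision
print(r.hand_in())"
```

```text
the job is handed in; nothing more can be done
None
```

I handed the job in at about 74 s: the one used cartridge is under the store hood, both fresh cartridges are fully home in bays 2 and 3, the latch bar is down in its notch, and the vial and dish were left alone.

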